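Hang the basket on the scale and tare it

ROBOT

A 7-joint arm with a two-finger parallel gripper is mounted at the origin on a cart in front of the work surface, level with it; the furniture and walls round the work are solid. World frame = base frame: x ahead of the robot, y to its left, z up, the work surface at z = 0. Lengths are in m, angles in rad, forces in N, time in s.
With the tool pointing down it reaches from about 0.4 to 0.85 m from the base axis. Payload 4.5 kg.
Tool frame: the origin (TCP) lies at the very end of the fingers, on their centre line; the grasp point (between the pads) lies 19 mm behind it (tcp_to_grasp is the z of the grasp point in the tool frame, in m); z points along the fingers, y is the line along which they close (so a half turn about z gives the same grasp; the last joint's range is limited). The gripper opens to 88 mm and grips with 3 to 60 N. Pads are 18 mm wide; open, the fingers measure 123 mm over their backs; the gripper's body (75 mm by 187 mm) begins 45 mm behind the grasp point.
Start: joints at [-1.181, 0.689, -0.195, 1.565, 0.157, 0.902, -0.215], TCP at [0.218, 0.586, 0.239] pointing down, gripper open.
Joint ranges: [-3.01, 3.01], [-0.46, 2.08], [-1.47, 1.51], [0.13, 2.56], [-1, 4.14], [0.04, 2.09], [-2.66, 2.66]. Speed limits (rad/s): [2.57, 2.57, 3.14, 3.14, 3.14, 3.14, 3.14].

INTERFACE

Orientations are given as a unit quaternion [x, y, z, w].
In Python, from plant import * gives the robot as it stands. The module is installed in compiled form; this text tells all that it offers.
- The arm moves only by the shell command python3 -m jog 'ROWS' [OPENING] [FORCE]. ROWS is JSON, a list that holds one entry, the list of rows, each a list of 6 numbers: the shift along the tool's x, y, z in m, then the turn, a rotation vector about the tool's x, y, z in rad. In form: [[[dx, dy, dz, ax, ay, az], ...]]. A call has 1 to 12 rows; each row shifts and turns the commanded pose from where the row before left it, along the tool's axes as they then stand; what a row does not reach is not made up. A row lasts 1/8 s, in which the tool goes at most 62.5 mm and 10.7 degrees, less where a joint would pass 70% of its speed; a pose out of reach is approached as far as the arm can. A call with a gripper value outside its range is refused whole. OPENING is the finger opening in m, from 0 to 0.0881, set as the call begins (- or left out, the last holds). The fingers move at their own pace and stop on an object; FORCE is the grip in N (left out, the last holds). Time passes only in rows, so rows that do not move let the fingers close. It gives the time, the measured TCP pose, the force, the opening and the grip force at its end, in the units of the state.
- get_state(): the state, without advancing time (a new reading comes with each control period).
- snapshot(name): name is "side" or "top" or "wrist"; returns a dict with "frame" (480x640x3 uint8, red, green, blue), "mtx" (3x3 intrinsics, pixels), "D" ([k1, k2, p1, p2, k3] as OpenCV has them; the pictures are not rectified), "xyz" and "orientation" of the camera in the world; the wrist camera has in their place "mount" (4x4, takes a point from camera to tool coordinates, whose origin is the TCP and whose axes are the flange's). Camera axes: x right, y down, z forward; pixel columns grow to the right and rows downward; lengths in m; the calibration is good to about 2 mm. A picture is of the moment at which its call begins: read the wrist's pose just before it. There is no depth.
- finish_job(): hands the job in; it is judged then, once.
The state is a dict: "clock": time; "q": joint angles; "qd": joint speeds; "joint_torque": joint torques, N m; "tool_pos": TCP position; "eef_rot": TCP orientation; "contact_force": force on the tool from outside, world axes, zero at the start; "moment": the same for the moment, N m; "opening": opening from 0.0 (shut) to 1.0 (fully open); "finger_force": force on a finger pad.
Only numpy, scipy, OpenCV 4.12 (cv2) and the standard library are available. Lean on these libraries where they do the work, as an engineer would, in place of code of your own. Each camera call takes 0.05 s, during which the arm holds its last target. There are 200 camera calls.

TASK

Get the hanging scale ready for weighing: wake it with the green touch pad, then hang the red basket by its bail on the scale's hook and let go, and with the basket hanging still press the orange tare pad to zero it. The pads hardly move: press each with the fingertips, firmly but with no more than 25 N, for about half a second; do not press the orange one before the basket hangs, nor the green one after. Leave the basket hanging freely and everything else standing where it is.

Things in the scene. Friction and masses are not known exactly. Their poses are not given: they have to be found in the camera images.
- scale: Hanging scale, fixed. Base plate 185 x 150 x 12 mm (x -60 to +125), steel column 28 x 40 mm at x = +100, white head on it (x +50 to +135, y -55 to +55, z 165 to 205) with display and two pads on top; a hook rod sticks out of the head's front toward -x. Origin on the worktop below the hook seat; x from the hook's tip back to the column, y across, z up.
- hook_seat (a point): Top of the level hook rod where the bail should lie, 189 mm above the worktop, 12 mm inside the bend of the tip; axes as the scale's. The bail may lie anywhere on the rod between tip and head.
- hook_tip (a point): Top of the hook's tip. The steel rod, 8 mm thick, runs level at y = 0 of the scale, axis 185 mm up, from the head's front (x = +50 mm) to x = -12 mm, then bends up to this round tip, whose foremost point is x = -24 mm and whose top is 203 mm above the worktop.
- power_pad: Green power pad, flat disc 26 mm across on the head's top, 110 mm behind the hook seat, 28 mm left or right of the middle (which side varies). Origin at its centre level with the head's top; its face is 3 mm above. Gives 1.5 mm at most, about 4 N per mm, then solid. Registers above 4 N held 0.3 s (aim for 6 to 12 N); more than 25 N is too much.
- tare_pad: Orange tare pad, flat disc 26 mm across on the head's top, 110 mm behind the hook seat, 28 mm left or right of the middle (which side varies). Origin at its centre level with the head's top; its face is 3 mm above. Gives 1.5 mm at most, about 4 N per mm, then solid. Registers above 4 N held 0.3 s (aim for 6 to 12 N); more than 25 N is too much.
- basket: Red round open basket, loose, upright, 0.1 to 0.2 kg, 98 mm across the rim, 58 mm tall, with a stiff fixed bail of 9 mm steel bar in its plane x = 0: uprights at y = -45 and +45 mm, 63 mm of open height between rim and peak. Origin at the centre of its underside, z up, y along the bail. Either way round fits the hook, bail across the rod, coming on from the tip's side along the scale's +x.
- bail_top (a point): Centre of the bail's bar at its raised peak (y = 0), 130 mm above the basket's underside; the underside of the bar there is 125.5 mm up. The peak sits on the hook rod: hung, this point is about 194 mm above the worktop.
- bail_left (a point): Grip point on the bail's level bar at the basket's y = +30 mm, bar axis 122 mm above the underside, level from +14 to +39 mm. Grip here from above, fingers closing along the basket's x, so that the peak stays free for the hook.
- bail_right (a point): Grip point on the bail's level bar at the basket's y = -30 mm, bar axis 122 mm above the underside, level from -14 to -39 mm. Grip here from above, fingers closing along the basket's x, so that the peak stays free for the hook.
- oil_bottle: Dark green oil bottle, loose bystander, 61 mm across, 268 mm tall, upright; origin at the centre of its underside. Too tall to carry the basket over.
- pepper_mill: Wooden pepper mill, loose bystander, 58 mm across, 160 mm tall, upright; origin at the centre of its underside.
- tea_box: Red carton, loose bystander, 70 x 79 x 153 mm tall, upright; origin at the centre of its underside.
- mug: Cream mug, loose bystander, 78 x 113 mm with handle, 100 mm tall; origin at the centre of its underside.
- tin: Low food tin, loose bystander, 75 mm across, 58 mm tall; origin at the centre of its underside.
- onion: Brown onion, loose bystander, 78 mm across, 85 mm tall; origin at its underside.
- garlic: Garlic bulb, loose bystander, 54 mm across, 53 mm tall; origin at its underside.
Not all that is in view belongs to the job. What is shaped like the basket but turquoise is not meant.

How it is judged:
On the way, in this order (a step that is already met when the one before it is completed fails the run):
1. the green power pad is pressed with more than 4 N of the fingertips for 0.3 s (contact force between the fingers and power_pad above 4 N), for 0.3 s.
2. the basket hangs by its bail on the hook, let go (x of bail_top in the frame of scale between -0.018 and 0.05 m and y of bail_top in the frame of scale between -0.02 and 0.02 m and z of bail_top in the frame of scale between 0.18 and 0.21 m and contact force between basket and scale above 0.5 N and contact force between each of the arm, the fingers and basket below 0.1 N and angle between basket's own z axis and vertical below 0.3 rad), for 0.3 s.
3. the orange tare pad is pressed with more than 4 N for 0.3 s while the basket hangs still (all of step 2 and contact force between the fingers and tare_pad above 4 N and linear speed of basket below 0.06 m/s), for 0.3 s.
At the end, for the whole second after the job is handed in: The basket hangs on the scale's hook by its bail: peak of the bail within 20 mm of the rod's line and resting on it between tip and head, leaning less than 0.3 rad, moving slower than 0.06 m/s and 0.6 rad/s, touched by nothing of the robot (all of step 2 and linear speed of basket below 0.06 m/s and angular speed of basket below 0.6 rad/s).
It fails at once if a pad is pressed with more than 25 N (contact force between anything else and power_pad above 25 N or contact force between anything else and tare_pad above 25 N).
It fails at once if the tare pad is pressed (4 N) while the basket is not on the hook (contact force between anything else and tare_pad above 4 N and not (x of bail_top in the frame of scale between -0.018 and 0.05 m and y of bail_top in the frame of scale between -0.02 and 0.02 m and z of bail_top in the frame of scale between 0.18 and 0.21 m)).
It fails at once if the power pad is pressed again (4 N) with the basket on the hook (contact force between anything else and power_pad above 4 N and x of bail_top in the frame of scale between -0.018 and 0.05 m and y of bail_top in the frame of scale between -0.02 and 0.02 m and z of bail_top in the frame of scale between 0.18 and 0.21 m).
It fails at once if a bystander is knocked over or shifted by more than 30 mm (distance of any of oil_bottle, pepper_mill, tea_box, mug, tin, onion, garlic from where it was at the start of the episode above 0.03 m or angle between any of oil_bottle, pepper_mill, tea_box, mug, tin's own z axis and vertical above 0.5 rad).
It also fails if it takes over 72 s, if anything falls off the work surface, if the arm or the gripper's body presses on something with over 40 N, if the wrist force passes 120 N, or if a joint passes its speed limit or range.

## Working session

There is one attempt and no reset: what is moved stays moved. The work goes in short steps, Python scripts to look and compute and a shell command to move; the robot and the scene stay as the last step left them, time stands still between calls to the robot, and variables do not carry over. Pictures are saved under pics/ and viewed, at most 13 in all, crops included, and the job is handed in when it is done.

```bash
mkdir -p pics
cat > h.py <<'E'
from plant import *
import numpy as np, cv2
from scipy.spatial.transform import Rotation as R
def cam(s,st=None):
    if "mount" in s:
        T=np.eye(4);T[:3,:3]=R.from_quat(st["eef_rot"]).as_matrix();T[:3,3]=st["tool_pos"]
        M=T@np.array(s["mount"]); return M[:3,:3],M[:3,3]
    o=np.array(s["orientation"]); 
    return (R.from_quat(o).as_matrix() if o.size==4 else o.reshape(3,3)),np.array(s["xyz"])
def ray(s,px,st=None):
    Rm,c=cam(s,st)
    u=cv2.undistortPoints(np.array([[px]],float),np.array(s["mtx"],float),np.array(s["D"],float))[0,0]
    d=Rm@np.array([u[0],u[1],1]); return c,d/np.linalg.norm(d)
def onz(s,px,z,st=None):
    c,d=ray(s,px,st); return c+d*(z-c[2])/d[2]
def tri(r):
    A=sum(np.eye(3)-np.outer(d,d) for c,d in r); b=sum((np.eye(3)-np.outer(d,d))@c for c,d in r)
    return np.linalg.solve(A,b)
def proj(s,p,st=None):
    Rm,c=cam(s,st); q=Rm.T@(np.array(p)-c)
    return cv2.projectPoints(q.reshape(1,1,3),np.zeros(3),np.zeros(3),np.array(s["mtx"],float),np.array(s["D"],float))[0].ravel()
def save(s,n): cv2.imwrite("pics/"+n+".png",np.array(s["frame"])[:,:,::-1])
E
python3 - <<'E'
from h import *
import pickle
st=get_state(); print(st)
for n in("top","side"):
    s=snapshot(n);save(s,n+"0");pickle.dump(s,open(n+"0.pkl","wb"));print(n,s["xyz"],s["orientation"])
print(cam(s)[0])
E
```

```text
{'clock': 0.0, 'q': array([-1.18120552,  0.6899982 , -0.19446423,  1.56631498,  0.15730561,
        0.90248531, -0.21511024]), 'qd': array([ 0.00022342, -0.00050256, -0.00069804,  0.00028656,  0.0008622 ,
       -0.00096398,  0.00036916]), 'joint_torque': array([ 5.81822428e-05, -5.27566373e+01, -1.26701351e+00, -1.53434712e+01,
       -5.26474952e-02,  6.14398610e-03,  1.56843007e-04]), 'tool_pos': array([0.21756516, 0.58525343, 0.23790763]), 'eef_rot': array([ 1.76940958e-01,  9.84221048e-01, -9.05186012e-04, -7.98579476e-05]), 'contact_force': array([ 0.70230638, -0.16711278, -0.15786968]), 'moment': array([-0.04143323,  0.00302312,  0.07511581]), 'finger_force': 0.0, 'opening': 1.0011943396983554}
top [0.27637796 0.00385824 1.54628478] [ 0.71046522 -0.69729204  0.06806991 -0.06625308]
side [ 0.11583817 -1.05943429  0.84613737] [ 0.85717928 -0.16830991  0.09546492 -0.47728599]
[[ 0.92511645 -0.19741539  0.32432503]
 [-0.37967167 -0.48773972  0.78610393]
 [ 0.00299719 -0.8503747  -0.52616907]]
```

View pics/top0.png

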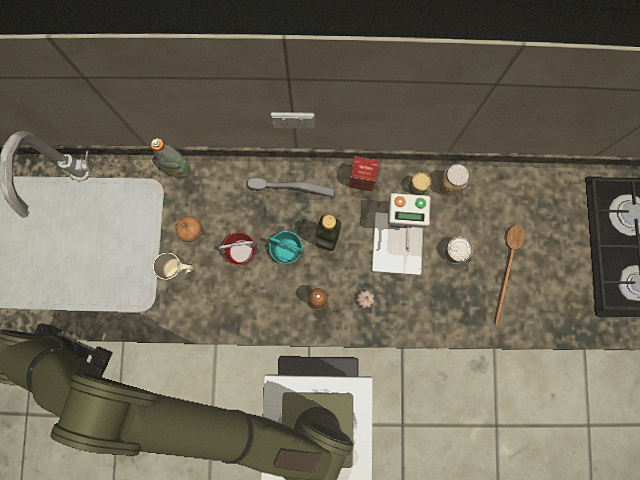

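View pics/side0.png

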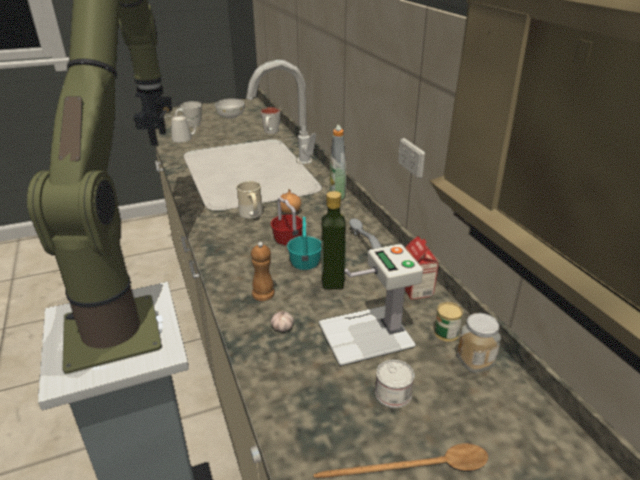

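Top view: the scale's head is at (409,210), with the orange pad at (400,202), the green pad at (420,203), and the hook pointing toward the robot at (407,240). The red candidates are the basket at (238,248) and the carton at (365,172). The round open one with a bail at (238,248) fits; its twin at (285,248) is turquoise and not meant. I'll measure these and confirm in an enlarged crop.

Run:
```python
from h import *
import pickle
S={n:pickle.load(open(n+"0.pkl","rb")) for n in("top","side")}
def blob(s,lo,hi,box):
    h=cv2.cvtColor(np.array(s["frame"]),cv2.COLOR_RGB2HSV); m=cv2.inRange(h,np.array(lo),np.array(hi))
    x0,y0,x1,y1=box; k=np.zeros_like(m);k[y0:y1,x0:x1]=m[y0:y1,x0:x1]
    n,l,stt,c=cv2.connectedComponentsWithStats(k); i=1+np.argmax(stt[1:,4]); return c[i],stt[i]
t,s=S["top"],S["side"]
for nm,lo,hi in(("green",(50,110,80),(85,255,255)),("orange",(3,150,150),(18,255,255))):
    a,b=blob(t,lo,hi,(385,190,432,215)),blob(s,lo,hi,(370,240,420,280))
    print(nm,a[0],a[1][4],b[0],b[1][4],"top@z",onz(t,a[0],.208).round(4),"side@z",onz(s,b[0],.208).round(4),"tri",tri([ray(t,a[0]),ray(s,b[0])]).round(4))
print("rough basket",onz(t,(238,250),.03))
f=np.array(t["frame"])[:,:,::-1]; g=np.array(s["frame"])[:,:,::-1]
a=cv2.resize(f[222:278,205:310],None,fx=7,fy=7,interpolation=cv2.INTER_CUBIC)[:,:735]
cv2.imwrite("pics/c1.png",a)
b=cv2.resize(f[185:285,360:430],(420,600),interpolation=cv2.INTER_CUBIC); c=cv2.resize(g[185:285,255:345],(380,422),interpolation=cv2.INTER_CUBIC)
o=np.zeros((600,800,3),np.uint8);o[:,:420]=b;o[:422,420:]=c;cv2.imwrite("pics/c2.png",o)
```

```text
green [420.21276596 203.04255319] 47 [385.73684211 260.05263158] 76 top@z [ 0.6264 -0.2659  0.208 ] side@z [ 0.5882 -0.2385  0.208 ] tri [ 0.6015 -0.2554  0.2226]
orange [399.65957447 201.21276596] 47 [396.58064516 250.41935484] 31 top@z [ 0.6304 -0.2102  0.208 ] side@z [ 0.6283 -0.2137  0.208 ] tri [ 0.6307 -0.2104  0.2055]
rough basket [0.51691632 0.24849932 0.03      ]
```

View pics/c1.png

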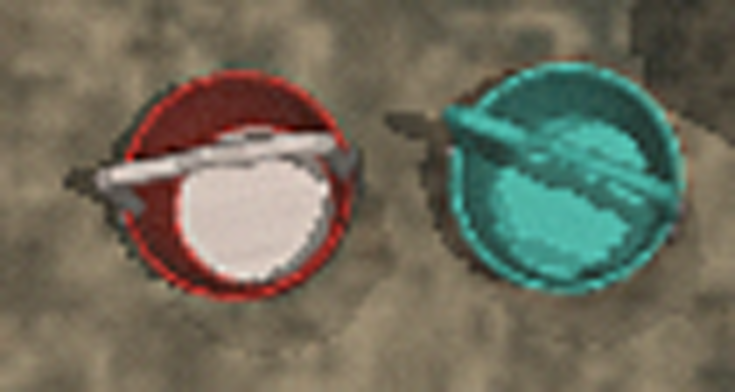

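View pics/c2.png

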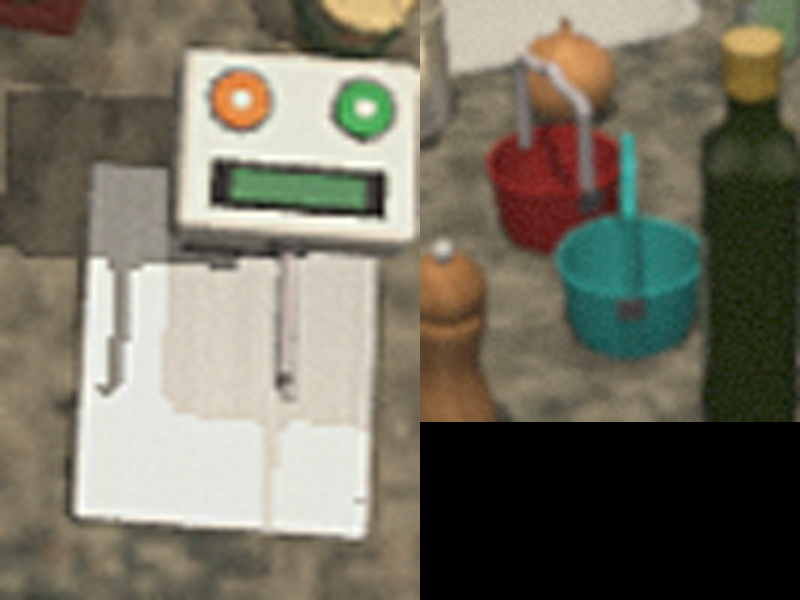

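The crop confirms it: the red basket with the grey bail is at (239,248) in the top view, bail ends at about (220,247) and (253,242), and its twin is turquoise. The scale's yaw is about -4°, its seat is near (0.519,-0.230), and the green pad is on the right at (0.626,-0.266). Next I raise and turn the tool with the fingers shut, then fly above everything.

```bash
python3 -m jog '[[[0,0,-0.012,0,0,0.16],[0,0,-0.012,0,0,0.16],[0,0,-0.012,0,0,0.16],[0,0,-0.012,0,0,0.16],[0,0,-0.012,0,0,0.16],[0,0,-0.012,0,0,0.16],[0,0,-0.012,0,0,0.16],[0,0,-0.012,0,0,0.165]]]' 0
python3 - <<'E'
from h import *
st=get_state();M=R.from_quat(st["eef_rot"]).as_matrix();print(M.round(3),st["q"].round(2))
print("to above green (tool axes)",(M.T@(np.array([.60,-.245,.33])-st["tool_pos"])).round(4))
import pickle
t=pickle.load(open("top0.pkl","rb"))
print("tip",onz(t,(408,250),.2),"bottle top",onz(t,(329,222),.268),"mill",onz(t,(318,295),.16))
c=onz(t,(239.3,248.4),.058);a=onz(t,(220.5,247.4),.122);b=onz(t,(252.5,242.6),.122);print("basket",c,a,b)
E
```

```text
clock: 1.1
tool_pos: [0.2174, 0.5855, 0.3346]
eef_rot: [0.733, 0.68, -0.001, 0.0]
contact_force: [0.3, -0.4, 0.3]
opening: 0.117
finger_force: 0.0
[[ 0.075  0.997 -0.001]
 [ 0.997 -0.075 -0.001]
 [-0.001 -0.    -1.   ]] [-1.39  0.6   0.18  1.45 -0.12  1.11 -1.26]
to above green (tool axes) [-0.7994  0.4439  0.0053]
tip [ 0.49855319 -0.23223933  0.2       ] bottle top [ 0.55601994 -0.01898731  0.268     ] mill [0.3775854  0.00570446 0.16      ]
basket [0.51732166 0.24037102 0.058     ] [0.50877486 0.28355853 0.122     ] [0.52428292 0.19362041 0.122     ]
```

```bash
python3 -m jog '[[[-0.044,0.0247,0,0,0,0],[-0.044,0.0247,0,0,0,0],[-0.044,0.0247,0,0,0,0],[-0.044,0.0247,0,0,0,0],[-0.044,0.0247,0,0,0,0],[-0.044,0.0247,0,0,0,0],[-0.044,0.0247,0,0,0,0],[-0.044,0.0247,0,0,0,0],[-0.044,0.0247,0,0,0,0],[-0.044,0.0247,0,0,0,0],[-0.044,0.0247,0,0,0,0],[-0.044,0.0247,0,0,0,0]]]' 0 && python3 -m jog '[[[-0.044,0.0247,0,0,0,0],[-0.044,0.0247,0,0,0,0],[-0.044,0.0247,0,0,0,0],[-0.044,0.0247,0,0,0,0],[-0.044,0.0247,0,0,0,0],[-0.044,0.0247,0,0,0,0],[0,0,0,0,0,0]]]' 0
python3 - <<'E'
from h import *
import pickle
st=get_state();s=snapshot("wrist");save(s,"w1");pickle.dump((st,s),open("w1.pkl","wb"));print(st["q"].round(2),st["tool_pos"],np.array(s["mount"]).round(3))
for p in[(.6264,-.2659,.208),(.6304,-.2102,.208),(.5187,-.2303,.189)]:print(proj(s,p,st).round(0))
E
```

```text
clock: 2.6
tool_pos: [0.4767, 0.037, 0.3345]
eef_rot: [0.731, 0.682, -0.0, -0.0]
contact_force: [0.6, -0.5, 0.3]
opening: 0.004
finger_force: 0.0
clock: 3.48
tool_pos: [0.6053, -0.24, 0.3335]
eef_rot: [0.733, 0.68, -0.001, 0.001]
contact_force: [0.0, 0.3, -0.7]
opening: 0.009
finger_force: 0.0
[ 0.17  0.65  0.26  1.36 -0.17  1.15  0.38] [ 0.60532408 -0.24004808  0.33351706] [[ 0.001 -0.948 -0.318  0.084]
 [ 1.     0.001  0.    -0.   ]
 [ 0.    -0.318  0.948 -0.146]
 [ 0.     0.     0.     1.   ]]
[352. 263.]
[354. 189.]
[208. 221.]
```

View pics/w1.png

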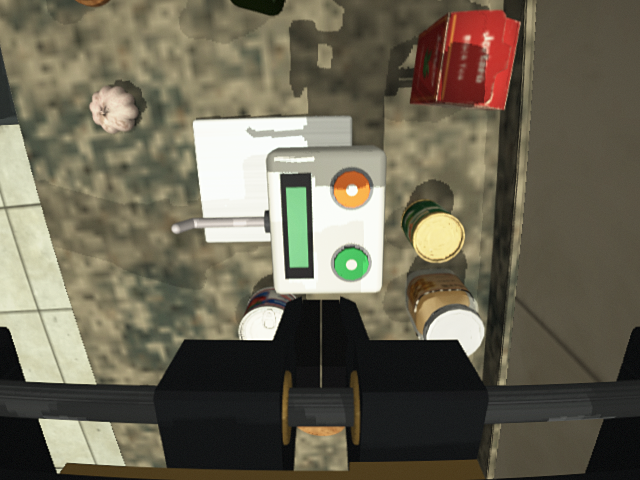

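The wrist view shows the green pad at (351,264), the orange pad at (351,189) and the rod from (268,222) to a tip at about (178,227). All lie within a few pixels of the prediction.

Run:
```python
from h import *
import pickle
st,s=pickle.load(open("w1.pkl","rb"))
h=cv2.cvtColor(np.array(s["frame"]),cv2.COLOR_RGB2HSV)
P={}
for nm,lo,hi in(("g",(50,110,80),(85,255,255)),("o",(3,150,150),(18,255,255))):
    m=np.zeros(h.shape[:2],np.uint8);m[150:300,325:380]=cv2.inRange(h,np.array(lo),np.array(hi))[150:300,325:380]
    n,l,z,c=cv2.connectedComponentsWithStats(m);i=1+np.argmax(z[1:,4]);x,y,w,hh,_=z[i]
    p=(x+w/2-.5,y+hh/2-.5);P[nm]=onz(s,p,.208,st);print(nm,p,P[nm])
ya=P["o"]-P["g"];ya/=np.linalg.norm(ya);xa=np.array([ya[1],-ya[0],0]);print("yaw deg",np.degrees(np.arctan2(xa[1],xa[0])),"seat",(P["g"]+P["o"])/2-.11*xa)
print("rod",onz(s,(265,222),.187,st),onz(s,(195,225),.187,st),"tip",onz(s,(177,228),.2,st))
st=get_state();M=R.from_quat(st["eef_rot"]).as_matrix();print(st["tool_pos"],"tool delta to green",M.T@(P["g"]-st["tool_pos"]))
```

```text
g (np.float64(351.0), np.float64(263.0)) [ 0.62561967 -0.26549327  0.208     ]
o (np.float64(351.5), np.float64(188.5)) [ 0.62881346 -0.20984064  0.208     ]
yaw deg -3.2844785269218453 seat [ 0.51739725 -0.23136466  0.208     ]
rod [ 0.56229269 -0.23505364  0.187     ] [ 0.50741637 -0.23326087  0.187     ] tip [ 0.49799937 -0.23108137  0.2       ]
[ 0.60529941 -0.23687211  0.3336099 ] tool delta to green [-0.02704785  0.02255836  0.12557653]
```

```bash
python3 -m jog '[[[-0.009,0.0075,0.025,0,0,0],[-0.009,0.0075,0.025,0,0,0],[-0.009,0.0075,0.025,0,0,0],[0,0,0.025,0,0,0],[0,0,0.015,0,0,0],[0,0,0.004,0,0,0],[0,0,0,0,0,0],[0,0,0,0,0,0]]]'; python3 -c "
from plant import *
print(get_state()['contact_force'],get_state()['tool_pos'])"
```

```text
clock: 4.53
tool_pos: [0.6269, -0.2639, 0.2168]
eef_rot: [0.731, 0.682, 0.0, 0.001]
contact_force: [-0.3, 0.3, 0.2]
opening: 0.005
finger_force: 0.0
[-0.26241823  0.31444525  0.23059638] [ 0.62694971 -0.26388316  0.21681269]
```

```bash
python3 -m jog '[[[0,0,0.002,0,0,0],[0,0,0.002,0,0,0],[0,0,0.002,0,0,0],[0,0,0.001,0,0,0],[0,0,0,0,0,0]]]'; python3 -m jog '[[[0,0,0.001,0,0,0],[0,0,0,0,0,0]]]'
```

```text
clock: 5.15
tool_pos: [0.6263, -0.2638, 0.2086]
eef_rot: [0.731, 0.682, -0.0, -0.0]
contact_force: [-0.0, -0.3, -0.5]
opening: 0.007
finger_force: 0.0
clock: 5.4
tool_pos: [0.6265, -0.2638, 0.208]
eef_rot: [0.731, 0.682, 0.0, 0.0]
contact_force: [-0.3, -0.2, 1.8]
opening: 0.003
finger_force: 1.0
```

```bash
python3 -m jog '[[[0,0,0.001,0,0,0],[0,0,0,0,0,0]]]'
```

```text
clock: 5.65
tool_pos: [0.6265, -0.2638, 0.2072]
eef_rot: [0.731, 0.682, 0.0, 0.0]
contact_force: [-0.9, 0.7, 4.9]
opening: 0.002
finger_force: 2.5
```

Contact is made. Another 1 mm, then hold.

```bash
python3 -m jog '[[[0,0,0.001,0,0,0],[0,0,0,0,0,0]]]'
```

```text
clock: 5.9
tool_pos: [0.6265, -0.2638, 0.207]
eef_rot: [0.731, 0.682, 0.0, 0.0]
contact_force: [-2.9, 2.0, 8.6]
opening: 0.002
finger_force: 4.5
```

```bash
python3 -m jog '[[[0,0,0,0,0,0],[0,0,0,0,0,0],[0,0,0,0,0,0],[0,0,0,0,0,0]]]'; python3 -m jog '[[[0,0,-0.01,0,0,0],[0,0,-0.03,0,0,0],[0,0,-0.04,0,0,0],[0,0,-0.045,0,0,0],[0.04,-0.01,0,0,0,0],[0.045,-0.01,0,0,0,0],[0.045,-0.01,0,0,0,0],[0.045,-0.01,0,0,0,0],[0.045,-0.01,0,0,0,0],[0.045,-0.01,0,0,0,0]]]' 0.04 40
python3 - <<'E'
from h import *
st=get_state();M=R.from_quat(st["eef_rot"]).as_matrix()
print("to basket",(M.T@(np.array([.513,.21,.33])-st["tool_pos"])).round(4))
E
```

```text
clock: 6.4
tool_pos: [0.6265, -0.2638, 0.207]
eef_rot: [0.731, 0.682, 0.0, 0.0]
contact_force: [-3.0, 1.8, 9.0]
opening: 0.01
finger_force: 4.5
clock: 7.65
tool_pos: [0.5848, 0.0063, 0.3308]
eef_rot: [0.731, 0.682, 0.0, 0.0]
contact_force: [0.8, -0.3, 0.4]
opening: 0.456
finger_force: 0.0
to basket [ 0.1982 -0.0859  0.0008]
```

```bash
python3 -m jog '[[[0.04,-0.018,0,0,0,0],[0.04,-0.018,0,0,0,0],[0.04,-0.017,0,0,0,0],[0.04,-0.017,0,0,0,0],[0.038,-0.016,0,0,0,0],[0,0,0,0,0,-0.12],[0,0,0,0,0,-0.12],[0,0,0,0,0,0]]]'
python3 - <<'E'
from h import *
import pickle
st=get_state();s=snapshot("wrist");save(s,"w2");pickle.dump((st,s),open("w2.pkl","wb"))
for p in[(.5173,.2404,.058),(.509,.2836,.122),(.5243,.1936,.122)]:print(proj(s,p,st).round(0))
E
```

```text
clock: 8.65
tool_pos: [0.5132, 0.2084, 0.3308]
eef_rot: [0.645, 0.764, 0.0, -0.0]
contact_force: [-0.3, -0.0, 0.4]
opening: 0.451
finger_force: 0.0
[330. 164.]
[330. 122.]
[330. 223.]
```

View pics/w2.png

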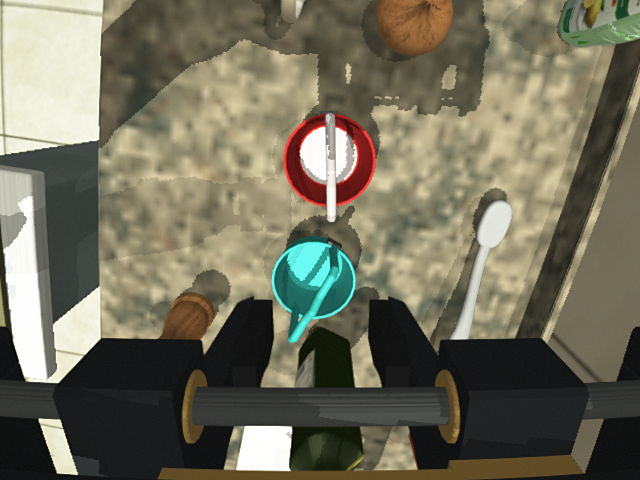

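The bail stands vertical at column 331, rows 114 to 220, so the tool is aligned with it. The twin's bail ends near (335,265), which leaves room. I'll take bail_right, which leaves the peak in the wrist camera's view.

Run:
```python
from h import *
import pickle
st,s=pickle.load(open("w2.pkl","rb"))
a=onz(s,(330.5,115),.119,st);b=onz(s,(331.5,219),.119,st);m=(a+b)/2;u=(a-b);L=np.linalg.norm(u);u/=L
h=cv2.cvtColor(np.array(s["frame"]),cv2.COLOR_RGB2HSV);k=(cv2.inRange(h,(0,150,70),(6,255,255))|cv2.inRange(h,(172,150,70),(180,255,255)))
k[:100]=0;k[215:]=0;k[:,:270]=0;k[:,390:]=0
c=cv2.convexHull(cv2.findNonZero(k));e=cv2.fitEllipse(c);print("rim",e[0],onz(s,e[0],.056,st))
print(a,b,m,L,"yaw y",np.degrees(np.arctan2(u[1],u[0])))
g=m-.03*u;g[2]=.122-.019
st=get_state();M=R.from_quat(st["eef_rot"]).as_matrix();print("tool x yaw",np.degrees(np.arctan2(M[1,0],M[0,0])),"delta",(M.T@(g-st["tool_pos"])).round(4),g)
print("turq bail end",onz(s,(335,265),.12,st))
```

```text
rim (329.0931701660156, 159.66636657714844) [0.51620819 0.24420801 0.056     ]
[0.50810081 0.28945657 0.119     ] [0.52552753 0.19727002 0.119     ] [0.51681417 0.24336329 0.119     ] 0.093819251900238 yaw y 100.7047366945754
tool x yaw 99.60213077438155 delta [0.004  0.01   0.2278] [0.52238661 0.21388537 0.103     ]
turq bail end [0.53700332 0.15226535 0.12      ]
```

```bash
python3 -m jog '[[[0.001,0.0025,0.04,0,0,-0.02],[0.001,0.0025,0.04,0,0,0],[0.001,0.0025,0.04,0,0,0],[0.001,0.0025,0.035,0,0,0],[0,0,0.03,0,0,0],[0,0,0.025,0,0,0],[0,0,0.014,0,0,0],[0,0,0.004,0,0,0],[0,0,0,0,0,0]]]' 0.04 40
```

```text
clock: 9.82
tool_pos: [0.5226, 0.2142, 0.1032]
eef_rot: [0.637, 0.771, 0.0, 0.0]
contact_force: [-0.5, 1.0, 0.1]
opening: 0.452
finger_force: 0.0
```

```bash
python3 -m jog '[[[0,0,0,0,0,0],[0,0,0,0,0,0],[0,0,0,0,0,0],[0,0,0,0,0,0],[0,0,0,0,0,0],[0,0,0,0,0,0]]]' 0 45 && python3 -m jog '[[[0,0,-0.01,0,0,0],[0,0,-0.02,0,0,0],[0,0,-0.02,0,0,0],[0,0,0,0,0,0]]]'
```

```text
clock: 10.58
tool_pos: [0.5222, 0.214, 0.103]
eef_rot: [0.637, 0.771, 0.0, -0.0]
contact_force: [-1.1, -1.0, 4.7]
opening: 0.076
finger_force: 43.4
clock: 11.08
tool_pos: [0.5233, 0.2145, 0.154]
eef_rot: [0.637, 0.771, 0.002, 0.001]
contact_force: [0.6, 0.0, -1.8]
opening: 0.079
finger_force: 44.2
```

Gripped; about 0.18 kg hangs on the tool. I'll lift over the mill, passing on the robot's side of the bottle.

```bash
python3 -m jog '[[[0,0,-0.025,0,0,0],[0,0,-0.035,0,0,0],[0,0,-0.035,0,0,0],[0,0,-0.03,0,0,0],[-0.01,-0.015,-0.02,0,0,0],[-0.016,-0.024,-0.01,0,0,0],[-0.02,-0.028,0,0,0,0],[-0.02,-0.028,0,0,0,0],[-0.016,-0.024,0,0,0,0],[-0.01,-0.014,0,0,0,0],[0,0,0,0,0,0]]]' && python3 -m jog '[[[0,0,0,0,0,0.06],[0,0,0,0,0,0.06],[0,0,0,0,0,0.06],[0,0,0,0,0,0.068],[0,0,0,0,0,0]]]'
```

```text
clock: 12.45
tool_pos: [0.4085, 0.0981, 0.3075]
eef_rot: [0.637, 0.771, -0.0, -0.0]
contact_force: [-0.2, 0.6, -0.6]
opening: 0.078
finger_force: 44.2
clock: 13.08
tool_pos: [0.41, 0.0997, 0.3076]
eef_rot: [0.727, 0.687, 0.0, 0.0]
contact_force: [0.9, -0.5, -2.0]
opening: 0.08
finger_force: 44.2
```

```bash
python3 -m jog '[[[-0.02,0.004,0,0,0,0],[-0.035,0.006,0,0,0,0],[-0.045,0.007,0,0,0,0],[-0.05,0.008,0,0,0,0],[-0.05,0.008,0,0,0,0],[-0.05,0.008,0,0,0,0],[-0.045,0.008,0,0,0,0],[-0.035,0.007,0,0,0,0],[-0.02,0.004,0,0,0,0],[-0.006,0.001,0,0,0,0],[0,0,0,0,0,0],[0,0,0,0,0,0]]]'
python3 - <<'E'
from h import *
import pickle
st=get_state();s=snapshot("wrist");save(s,"w3");t=snapshot("side");pickle.dump((st,s,t),open("w3.pkl","wb"));print(st["tool_pos"])
M=R.from_quat(st["eef_rot"]).as_matrix();print(M.round(3))
for p in[(.6256,-.2655,.208),(.6288,-.2098,.208),(.5174,-.232,.189),(.498,-.231,.203)]:print(proj(s,p,st).round(0))
print("expected peak",proj(s,st["tool_pos"]+M@np.array([.03,0,-.027]),st))
E
```

```text
clock: 14.58
tool_pos: [0.4495, -0.259, 0.3076]
eef_rot: [0.727, 0.687, 0.0, -0.0]
contact_force: [-0.2, 0.8, -1.3]
opening: 0.077
finger_force: 44.2
[ 0.44951758 -0.25896409  0.30756973]
[[ 0.056  0.998 -0.   ]
 [ 0.998 -0.056  0.001]
 [ 0.001 -0.    -1.   ]]
[580. 240.]
[597. 157.]
[418. 193.]
[393. 197.]
expected peak [321.2394171  282.03001634]
```

View pics/w3.png

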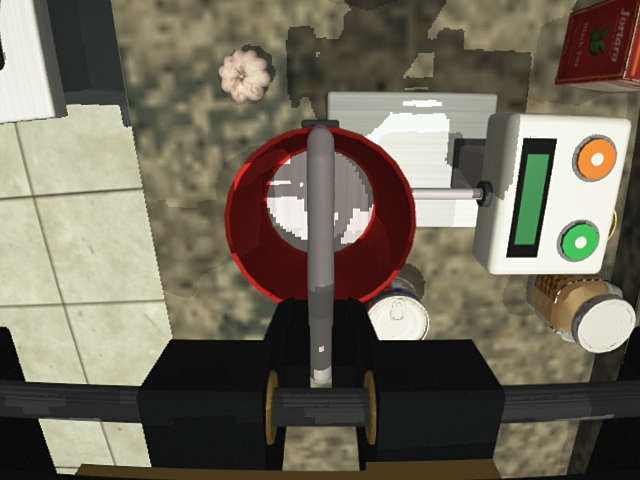

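The bail runs straight along column 320, with its far end at about (320,130) and the pads at (597,158) and (580,241), as predicted. The bowl overlaps the hook's tip from above, so I back off 28 mm before lowering.

```bash
python3 - <<'E'
from h import *
import pickle
st,s,t=pickle.load(open("w3.pkl","rb"))
M=R.from_quat(st["eef_rot"]).as_matrix()
p=onz(s,(320,130),st["tool_pos"][2]+.016,st);print("far end in tool",M.T@(p-st["tool_pos"]))
E
python3 -m jog '[[[0,-0.01,0,0,0,0],[0,-0.012,0,0,0,0],[0,-0.006,0,0,0,0],[0,0,0.015,0,0,0],[0,0,0.025,0,0,0],[0,0,0.03,0,0,0],[0,0,0.025,0,0,0],[0,0,0.014,0,0,0],[0,0,0.005,0,0,0],[0,0,0,0,0,0],[0,0,0,0,0,0]]]'
python3 - <<'E'
from h import *
import pickle
st=get_state();s=snapshot("wrist");save(s,"w4");t=snapshot("side");pickle.dump((st,s,t),open("w4.pkl","wb"));print(st["tool_pos"])
M=R.from_quat(st["eef_rot"]).as_matrix()
for p in[(.5174,-.232,.189),(.498,-.231,.203)]:print(proj(s,p,st).round(0),proj(t,p).round(0))
pk=st["tool_pos"]+M@np.array([.03,0,-.027]);print("peak",pk,proj(s,pk,st),proj(t,pk))
f=np.array(s["frame"])[:,:,::-1][60:340,230:600];g=np.array(t["frame"])[:,:,::-1][200:340,300:440]
o=np.zeros((600,800,3),np.uint8);o[:303,:400]=cv2.resize(f,(400,303));o[:400,400:]=cv2.resize(g,(400,400),interpolation=cv2.INTER_CUBIC);cv2.imwrite("pics/c4.png",o)
E
```

```text
far end in tool [ 0.07803922 -0.00043652 -0.01592098]
clock: 16.05
tool_pos: [0.4218, -0.259, 0.1944]
eef_rot: [0.727, 0.686, 0.0, 0.001]
contact_force: [0.2, -0.3, -2.4]
opening: 0.077
finger_force: 44.2
[ 0.4218168  -0.2590126   0.19441445]
[546. 243.] [354. 273.]
[517. 256.] [346. 269.]
peak [ 0.42351417 -0.22904397  0.22139592] [321.24444923 282.02477309] [312.80929856 269.17033676]
```

View pics/c4.png

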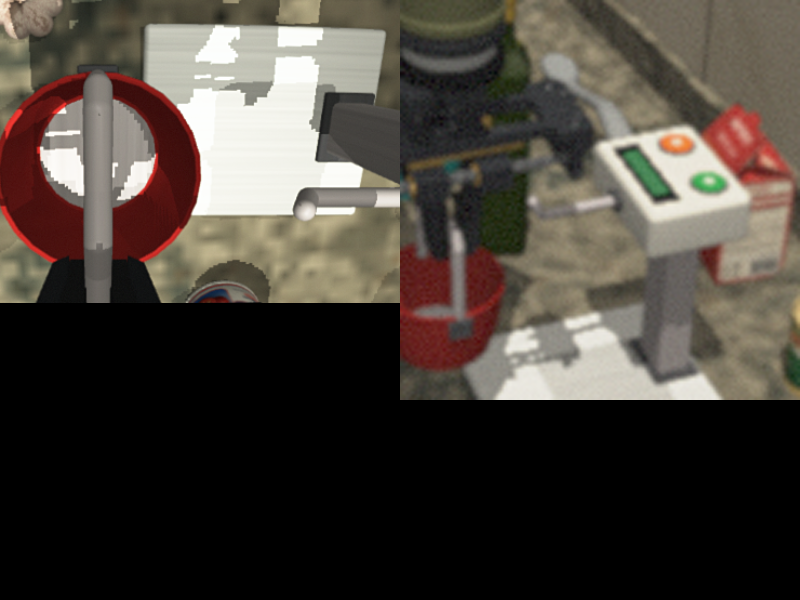

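The wrist crop has the hook's tip at about (513,248) full-frame, clear of the bowl and a little further left than predicted. I'll compute the lateral offset.

Run:
```python
from h import *
import pickle
st,s,t=pickle.load(open("w4.pkl","rb"))
M=R.from_quat(st["eef_rot"]).as_matrix()
tip=onz(s,(514,248.5),.199,st);rod=onz(s,(590,60+196*.925),.187,st);rod2=onz(s,(540,60+199*.925),.187,st)
for n,p in(("tip",tip),("rod",rod),("rod2",rod2)):print(n,p,"tool",M.T@(p-st["tool_pos"]))
print("far end tool",M.T@(onz(s,(230+97*.925,60+74*.925),st["tool_pos"][2]+.016,st)-st["tool_pos"]))
```

```text
tip [ 0.49854476 -0.22959675  0.199     ] tool [ 0.03380834  0.0749021  -0.00449123]
rod [ 0.53832647 -0.23294222  0.187     ] tool [0.03278038 0.11479231 0.00757076]
rod2 [ 0.51589864 -0.23288669  0.187     ] tool [0.03153661 0.09239894 0.00753709]
far end tool [ 0.07852619 -0.00052599 -0.01604924]
```

```bash
python3 -m jog '[[[0,0.012,0,0,0,0],[0,0.018,0,0,0,0],[0,0.02,0,0,0,0],[0,0.02,0,0,0,0],[0,0.018,0,0,0,0],[0,0.012,0,0,0,0],[0,0,0,0,0,0],[0,0,0,0,0,0]]]' && python3 -m jog '[[[0,0,0.008,0,0,0],[0,0,0.008,0,0,0],[0,0,0.006,0,0,0],[0,0,0.002,0,0,0],[0,0,0,0,0,0]]]'
```

```text
clock: 17.15
tool_pos: [0.5203, -0.2646, 0.1936]
eef_rot: [0.727, 0.686, -0.0, -0.0]
contact_force: [-0.1, -0.9, -1.8]
opening: 0.078
finger_force: 44.2
clock: 17.77
tool_pos: [0.521, -0.2645, 0.1695]
eef_rot: [0.727, 0.686, -0.0, -0.0]
contact_force: [-0.3, 0.6, -1.5]
opening: 0.078
finger_force: 44.2
```

```bash
python3 -m jog '[[[0,0,0.001,0,0,0],[0,0,0.001,0,0,0],[0,0,0,0,0,0]]]'
```

```text
clock: 18.15
tool_pos: [0.5214, -0.2647, 0.1681]
eef_rot: [0.727, 0.686, 0.0, 0.0]
contact_force: [-0.1, 0.6, 1.1]
opening: 0.077
finger_force: 43.9
```

The weight is on the rod at the expected height, with the peak at about 0.195. I'll let go with a small opening and look.

```bash
python3 -m jog '[[[0,0,0,0,0,0],[0,0,0,0,0,0],[0,0,0,0,0,0],[0,0,0,0,0,0]]]' 0.03
python3 - <<'E'
from h import *
import pickle
st=get_state();s=snapshot("wrist");t=snapshot("side");pickle.dump((st,s,t),open("w5.pkl","wb"))
f=np.array(s["frame"])[:,:,::-1][60:480,130:600];g=np.array(t["frame"])[:,:,::-1][200:340,300:440]
o=np.zeros((600,800,3),np.uint8);o[:357,:400]=cv2.resize(f,(400,357));o[:400,400:]=cv2.resize(g,(400,400),interpolation=cv2.INTER_CUBIC);cv2.imwrite("pics/c5.png",o[:400])
E
```

```text
clock: 18.65
tool_pos: [0.5211, -0.2645, 0.1676]
eef_rot: [0.727, 0.686, 0.0, -0.0]
contact_force: [0.3, -0.1, -0.2]
opening: 0.338
finger_force: 0.0
```

View pics/c5.png

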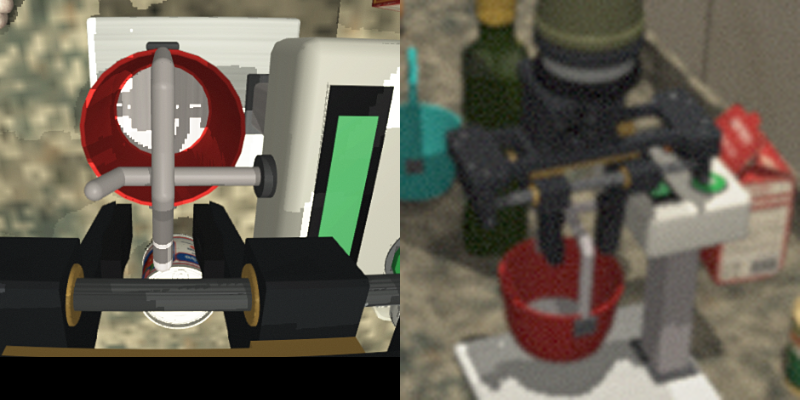

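The bail lies across the rod, resting between tip and head, and the fingers stand clear on both sides. I'll rise straight up, shut the fingers and move over the orange pad.

```bash
python3 -m jog '[[[0,0,-0.01,0,0,0],[0,0,-0.02,0,0,0],[0,0,-0.03,0,0,0],[0,0,-0.04,0,0,0],[0,0,-0.02,0,0,0],[0,0,0,0,0,0]]]' && python3 -m jog '[[[0.015,0.025,0,0,0,0],[0.016,0.027,0,0,0,0],[0.015,0.027,0,0,0,0],[0.015,0.0256,0,0,0,0],[0,0,0,0,0,0],[0,0,0.02,0,0,0],[0,0,0.025,0,0,0],[0,0,0.018,0,0,0],[0,0,0.007,0,0,0],[0,0,0,0,0,0],[0,0,0,0,0,0]]]' 0
python3 - <<'E'
from h import *
st=get_state();M=R.from_quat(st["eef_rot"]).as_matrix()
print((M.T@(np.array([.6288,-.2098,.208])-st["tool_pos"])).round(4))
s=snapshot("side");save(s,"s6");g=np.array(s["frame"])[:,:,::-1][190:340,300:450]
cv2.imwrite("pics/c6.png",cv2.resize(g,(600,600),interpolation=cv2.INTER_CUBIC))
E
```

```text
clock: 19.5
tool_pos: [0.522, -0.2651, 0.2897]
eef_rot: [0.727, 0.686, 0.001, 0.002]
contact_force: [-0.3, 0.1, -0.7]
opening: 0.34
finger_force: 0.0
clock: 20.88
tool_pos: [0.6293, -0.2102, 0.2185]
eef_rot: [0.727, 0.686, 0.0, 0.001]
contact_force: [0.1, 0.4, -0.2]
opening: 0.003
finger_force: 0.0
[ 0.0004 -0.0005  0.0105]
```

View pics/c6.png

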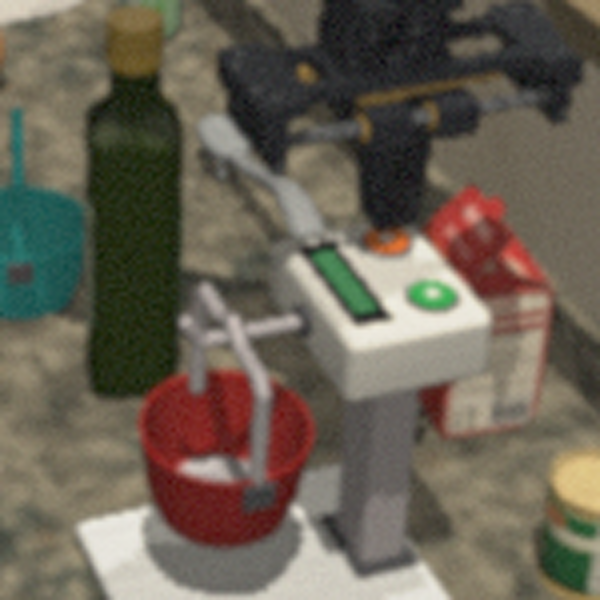

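The basket hangs level and clear of everything, and the shut fingers stand over the orange pad. A quick check that the bail's seen peak, crop (205,288), matches the expected one.

Run:
```python
from h import *
s=snapshot("side");sx=np.array([.998,-.05,0]);sy=np.array([.05,.998,0]);o=np.array([.5174,-.232,0])
for X in(-.01,.006,.02):
  print(X,[((proj(s,o+sx*X+sy*y+[0,0,z])-[300,190])*4).round(0).tolist() for y,z in((-.045,.122),(-.039,.186),(-.014,.186),(0,.194),(.014,.186),(.039,.186),(.045,.122))])
w=snapshot("side");print(np.abs(np.array(w["frame"],int)-np.array(s["frame"],int))[250:330,330:380].mean())
```

```text
-0.01 [[228.0, 483.0], [227.0, 381.0], [210.0, 354.0], [200.0, 327.0], [191.0, 325.0], [174.0, 300.0], [168.0, 387.0]]
0.006 [[256.0, 477.0], [256.0, 375.0], [238.0, 348.0], [228.0, 321.0], [218.0, 319.0], [201.0, 295.0], [195.0, 381.0]]
0.02 [[280.0, 471.0], [280.0, 369.0], [262.0, 343.0], [252.0, 316.0], [242.0, 314.0], [225.0, 290.0], [217.0, 376.0]]
3.5341666666666667
```

The projected bail at scale x ≈ +8 mm matches the picture, so the basket is seated. Now the tare pad.

```bash
python3 -m jog '[[[0,0,0.004,0,0,0],[0,0,0.003,0,0,0],[0,0,0.002,0,0,0],[0,0,0.001,0,0,0],[0,0,0,0,0,0]]]'; python3 -m jog '[[[0,0,0.001,0,0,0],[0,0,0.0005,0,0,0],[0,0,0,0,0,0]]]'
```

```text
clock: 21.65
tool_pos: [0.629, -0.2096, 0.2079]
eef_rot: [0.727, 0.686, 0.0, -0.0]
contact_force: [-1.1, 1.7, 2.2]
opening: 0.006
finger_force: 1.1
clock: 22.02
tool_pos: [0.629, -0.2096, 0.207]
eef_rot: [0.727, 0.686, 0.0, -0.0]
contact_force: [-3.0, 1.6, 7.6]
opening: 0.005
finger_force: 3.5
```

```bash
python3 -m jog '[[[0,0,0.0005,0,0,0],[0,0,0,0,0,0],[0,0,0,0,0,0],[0,0,0,0,0,0],[0,0,0,0,0,0],[0,0,0,0,0,0]]]'; python3 -m jog '[[[0,0,-0.01,0,0,0],[0,0,-0.03,0,0,0],[0,0,-0.04,0,0,0],[0,0,-0.02,0,0,0],[0,0,0,0,0,0],[0,0,0,0,0,0]]]'
python3 - <<'E'
from h import *
s=snapshot("side");g=np.array(s["frame"])[:,:,::-1][190:340,300:450]
cv2.imwrite("pics/c7.png",cv2.resize(g,(600,600),interpolation=cv2.INTER_CUBIC))
E
```

```text
clock: 22.78
tool_pos: [0.629, -0.2096, 0.207]
eef_rot: [0.727, 0.686, 0.0, 0.0]
contact_force: [-3.2, 2.4, 9.7]
opening: -0.0
finger_force: 4.8
clock: 23.52
tool_pos: [0.6286, -0.2093, 0.3045]
eef_rot: [0.727, 0.686, -0.0, -0.001]
contact_force: [0.1, 0.5, -0.7]
opening: 0.006
finger_force: 0.0
```

View pics/c7.png

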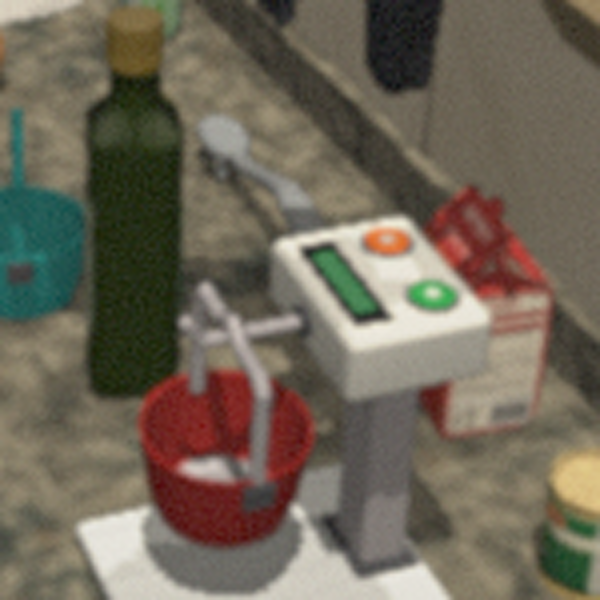

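The basket hangs still, exactly as before the press, with its bail at crop (205,288) to (262,385). The robot is clear, so I'm handing in.

```bash
python3 -c "
from plant import *
print(finish_job())"
```

```text
the job is handed in; nothing more can be done
None
```

I pressed the green pad at about 9 N, hung the red basket on the hook and let go, then pressed the orange tare pad at about 10 N with the basket hanging still; I handed the job in at about 24 s, and no verdict was shown.

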